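# Open the LED clamshell pallet

### The job

Open the clamshell pallet: with the fingertips turn both swivel latches on its front rail fully outwards, clear of the lid, then push the lid up by its bent front tab and on over past upright until it falls back and rests open on its back stops by itself. Push lightly and pinch nothing, ease the lid over rather than fling it, and leave the LED strips lying in the nest and everything else on the bench where it is.

Things in the scene. Friction and masses are not known exactly. Their poses are not given: they have to be found in the camera images.
- pallet: black clamshell pallet fixed to the bench: nest 210 mm (its x, front to back) x 260 mm (its y) x 26 mm high, aluminium window-frame lid hinged along the back, a steel swivel latch at each end of the 50 mm deep front rail. Origin: centre of its underside; x points from the front rail to the hinge (roughly to the robot's left), y to its own left, z up
- recess (a point): middle of the finger recess in the front rail, on its floor (6 mm above the bench, pallet x = -81 mm). The recess is 80 mm wide (y) and 47 mm deep (x), open above and to the front; the lid's tab hangs over it
- lid (a joint): angle of the lid: 0 shut, 1.57 upright, 1.95 fully over, resting on its back stops (end of travel). It swings freely, weighs about 220 g (varies): below about 1.57 it falls shut, beyond it falls open. It cannot open while a latch is over its front edge. Shut, its top is at 33 mm; it is 6 mm thick, 230 mm wide, 135 mm from hinge to front edge (pallet x = -55 mm)
- hinge (a point): middle of the lid's hinge axis, at pallet x = 80 mm, 30 mm above the bench; the axis runs along the pallet's y. Just behind it two fixed steel back stops, 28 mm wide, at y = -65 and +65 mm, up to 80 mm high
- tab (a point): centre of the sloping part of the lid's pull tab; moves with the lid. Steel sheet 3 mm thick, 60 mm wide (y), at the middle of the lid's front edge: 8 mm straight out, then bent up at 30 degrees for 26 mm. Lid shut: this point is 155 mm in front of the hinge axis and 8 mm above it; the slope rises from pallet x = -64, height 31.5 to x = -87, height 44.5 mm. Lift it from below: pushed straight back it jams
- latch_left (a joint): angle of the latch at the pallet's left (+y). 0: its wing points to +x, over the lid. Grows clockwise seen from above (the thumb pin goes outwards, to +y, and round towards +x). Clear of the lid beyond 1.3, end stop at 1.65. It stays where it is left; turning takes about 1 N at the pin
- latch_right (a joint): the same for the latch at the pallet's right (-y), mirrored: grows anticlockwise, the thumb pin goes to -y and round towards +x
- pin_left (a point): half-way up the left latch's thumb pin: upright round pin, 9 mm thick, 38.5 to 60.5 mm above the bench (this point at 49.5 mm). It circles at 28 mm radius round the latch's pivot at pallet x = -68, y = +88 mm, whose screw head reaches 41.5 mm. The flat latch bar is 11 mm wide, its top at 38.5 mm, reaching 30 mm from the pivot over the lid and 32 mm on the pin's side
- pin_right (a point): the same on the right latch, pivot at pallet x = -68, y = -88 mm
- strip0_mid (a point): centre of the front LED strip, 42 x 184 x 4 mm, lying loose in the nest under the lid
- strip1_mid (a point): centre of the rear LED strip, same size, lying loose in the nest under the lid
- cup0: empty clear plastic cup, 88 mm tall, 74 mm across the rim, loose, behind the pallet's hinge; origin at the centre of its underside
- cup1: second such cup, loose, beside the pallet's right end; origin at the centre of its underside
- tweezers: steel tweezers, 128 mm long (its x), 13 mm high, lying loose beside the pallet's right end; origin at the middle of the underside
- tip_tray: white open tray of needle tips, 70 x 75 x 18 mm, loose, behind the pallet's hinge; origin at the centre of its underside
- wash_bottle: white squeeze bottle, 64 mm across and 180 mm tall with its bent spout, loose, in front of the pallet at its right; origin at the centre of its underside
Not all that is in view belongs to the job. Leave any pink or purple look-alike of the part that bears strip0_mid alone.

How it is judged:
By the outcome, as a careful person would: the job done as asked, in the order asked, and still so for the second after the job is handed in, with the robot touching nothing.
It also fails if it takes over 64 s, if anything falls off the work surface, if the arm or the gripper's body presses on something with over 40 N, if the wrist force passes 120 N, or if a joint passes its speed limit or range.

### The arm

A 7-joint arm with a two-finger parallel gripper is mounted at the origin on the work surface. World frame = base frame: x ahead of the robot, y to its left, z up, the work surface at z = 0. Lengths are in mm, angles in rad, forces in N, time in s.
With the tool pointing down it reaches from about 400 to 875 mm from the base axis. Payload 4.4 kg.
Tool frame: the origin (TCP) lies on the centre line of the jaws, within the pads' length; the fingertips stand 25 mm ahead of it and the grasp point (between the pads) lies 6 mm ahead of it (ctrl.finger_overhang is the distance from the TCP to the fingertips, in mm); z points along the fingers, y is the line along which they close (so a half turn about z gives the same grasp; the last joint's range is limited). The gripper opens to 85 mm and grips with 20 to 120 N. Pads are 22 mm wide; open, the fingers measure 114 mm over their backs; the gripper's body (76 mm by 85 mm) begins 54 mm behind the grasp point. The pads swing forward as they close: fully open they stand 13 mm farther back than shut.
Start: joints at [-1.323, 0.628, 0.038, 1.517, -0.027, 0.996, -0.02], TCP at [200.616, 618.28, 256.313] pointing down, gripper open.
Joint ranges: [-3.06, 3.06], [-0.37, 2.12], [-1.25, 1.32], [0.18, 2.47], [-1.1, 4.24], [0.23, 1.98], [-2.94, 2.94]. Speed limits (rad/s): [2.57, 2.57, 3.14, 3.14, 3.14, 3.14, 3.14].

### API

Orientations are given as [roll, pitch, yaw] about the fixed x, y, z axes, in that order (R = Rz(yaw) Ry(pitch) Rx(roll)).
In Python, from cell import ctrl gives the robot as it stands. The module is installed in compiled form; this text tells all that it offers.
- The arm moves only by the tool play_rows, never from a script. Its argument "targets" is a list of rows, each a list of 5 numbers: the closure, from 0 (fully open) to 1 (shut), then the shift along the tool's x, y, z in cm, then the turn about the tool's z in degrees. In form: [[gripper, dx, dy, dz, spin], ...]. A call has 1 to 10 rows; each row is the pose to reach, as a shift and turn from the pose commanded when the call began, along the tool's axes at that moment; what a row does not reach only later rows make up. A row lasts 1/10 s, in which the tool goes at most 50 mm and 8.59 degrees, less where a joint would pass 70% of its speed; a pose out of reach is approached as far as the arm can. A call with a gripper value outside its range is refused whole. The fingers move at their own pace and stop on an object; the grip force is fixed at half the most. Time passes only in rows, so rows that repeat a pose let the fingers close. It gives the time, the measured TCP pose, the force, the opening and the grip force at its end, in the units of the state.
- ctrl.read_state(): the state, without advancing time (a new reading comes with each control period).
- ctrl.get_image(name): name is "scene" or "top" or "wrist"; returns (picture, depth): 480x640x3 uint8, red, green, blue; 480x640 float32, mm along the optical axis (not along the pixel's ray), 0 where there is no reading.
- ctrl.calibration(name): a dict with "vfov" (degrees; the focal length in pixels is half the picture's height over the tangent of half this angle, whatever the lens; pixels are square), "cx", "cy" (the principal point, pixels), "extrinsics" (4x4, takes a point from camera to world coordinates); the wrist camera has in their place "mount" (4x4, takes a point from camera to tool coordinates, whose origin is the TCP and whose axes are the flange's). Camera axes: x right, y down, z forward; pixel columns grow to the right and rows downward; lengths in mm; the calibration is good to about 2 mm. The wrist camera is an equidistant fisheye: a pixel r from the principal point sees the ray r / f radians off the axis. A picture is of the moment at which its call begins: read the wrist's pose just before it. calibration takes no time and is no camera call.
- ctrl.finish_job(): hands the job in; it is judged then, once.
Trained networks look in the newest picture that a camera, given by its name, has taken for a name from the list of things; names that differ only in an ending like _2 or _b are one class to them, and where a whole thing is asked for, a point or a joint stands for the part that bears it (a point fixed in the world has none). Each returns a list of dicts, best first, with "confidence" (0 to 1); they miss things now and then, are a little off and sometimes report something else, mostly with a low value. They report only what shows in the picture. A call takes as long as a camera call. They do not tell look-alikes from the thing itself.
- ctrl.search_frame(camera, name): "bbox" ([left, top, right, bottom] in pixels, round what is visible of it).
- ctrl.trace(camera, name): "pixels" (480x640 bool, what is visible of it) and "bbox" ([left, top, right, bottom] in pixels, round what is visible of it).
The state is a dict: "clock": time; "qpos": joint angles; "qd": joint speeds; "tau": joint torques, N m; "eef_pos": TCP position; "tool_rot": TCP orientation; "force": force on the tool from outside, world axes, zero at the start; "torque": the same for the moment, N m; "width": finger opening in mm; "gripper_force": force on a finger pad.
Only numpy, scipy, OpenCV 4.12 (cv2) and the standard library are available. Lean on these libraries where they do the work, as an engineer would, in place of code of your own. Each camera call takes 0.05 s, during which the arm holds its last target. There are 200 camera calls.

## Working session

There is one attempt and no reset: what is moved stays moved. The work goes in short steps, Python scripts to look and compute and a tool call to move; the robot and the scene stay as the last step left them, time stands still between calls to the robot, and variables do not carry over. Pictures are saved under pics/ and viewed, at most 10 in all, crops included, and the job is handed in when it is done.

Besides the shell and the picture viewer there is one more tool, called after "Request:" as name([rows], argument=value, ...), one row to a line, values as JSON. play_rows: Moves the arm, as the interface text tells. Its arguments: {"type":"object","properties":{"targets":{"type":"array"}},"required":["targets"]}

```bash
mkdir -p pics
cat > h.py <<'E'
from cell import ctrl
import numpy as np, cv2
def cam(n):
    c=ctrl.calibration(n); return c,240/np.tan(np.radians(c['vfov']/2))
def world(n,u,v,d):
    c,f=cam(n); p=np.array([(u-c['cx'])/f*d,(v-c['cy'])/f*d,d,1.]); return (c['extrinsics']@p)[:3]
def proj(n,P):
    c,f=cam(n); q=np.linalg.inv(c['extrinsics'])@np.append(P,1); return c['cx']+f*q[0]/q[2], c['cy']+f*q[1]/q[2]
E
python3 - <<'E'
from h import *
s=ctrl.read_state(); print(s)
for n in ('scene','top'):
    im,d=ctrl.get_image(n); cv2.imwrite(f'pics/{n}0.png',im[:,:,::-1]); np.save(f'{n}_d.npy',d)
    print(n,ctrl.calibration(n))
    for t in ['pallet','lid','tab','latch_left','pin_left','pin_right','cup0','tweezers','tip_tray','wash_bottle','strip0_mid']:
        print(t,[(np.round(r['bbox']).tolist(),round(r['confidence'],2)) for r in ctrl.search_frame(n,t)[:3]])
E
```

```text
{'clock': 0.0, 'qpos': array([-1.32275898,  0.62937417,  0.03846663,  1.5183674 , -0.02701011,
        0.99629611, -0.02001067]), 'qd': array([ 1.33700954e-03, -1.76113535e-04, -2.09260112e-03,  6.11338258e-05,
        9.49445400e-04, -1.01652766e-03,  4.72851806e-04]), 'tau': array([ 1.13504284e-03, -5.63392997e+01,  1.22714102e+00, -1.93437016e+01,
        1.12896395e-02,  1.06587005e-02, -1.86386603e-05]), 'eef_pos': array([200.46615804, 617.70640587, 255.37151161]), 'tool_rot': array([-3.13966664e+00,  3.29694762e-05,  2.82771922e+00]), 'force': array([0.51924698, 0.25111192, 0.05099441]), 'torque': array([0.04319737, 0.04121021, 0.01932165]), 'gripper_force': 0.0, 'width': 85.31204440320562}
scene {'vfov': 45.46536823916021, 'cx': 326.87780317427126, 'cy': 242.5174592674008, 'extrinsics': array([[-1.48742675e-01,  5.85733004e-01, -7.96738643e-01,
         1.36796387e+03],
       [ 9.88839198e-01,  8.11553487e-02, -1.24943383e-01,
         1.72232117e+02],
       [-8.52386059e-03, -8.06430814e-01, -5.91267017e-01,
         7.20914801e+02],
       [ 0.00000000e+00,  0.00000000e+00
[... 1351 characters left out ...]
.0], 0.29)]
latch_left [([276.0, 245.0, 307.0, 261.0], 0.58)]
pin_left [([278.0, 245.0, 307.0, 263.0], 0.58), ([294.0, 170.0, 322.0, 176.0], 0.37)]
pin_right [([293.0, 168.0, 327.0, 177.0], 0.72)]
cup0 [([228.0, 87.0, 263.0, 128.0], 0.98), ([141.0, 142.0, 185.0, 177.0], 0.82), ([203.0, 138.0, 328.0, 274.0], 0.57)]
tweezers [([144.0, 204.0, 182.0, 246.0], 0.45)]
tip_tray [([148.0, 204.0, 182.0, 245.0], 0.81), ([258.0, 167.0, 296.0, 256.0], 0.3)]
wash_bottle [([362.0, 139.0, 398.0, 179.0], 0.61), ([205.0, 138.0, 330.0, 278.0], 0.19), ([258.0, 166.0, 292.0, 255.0], 0.17)]
strip0_mid [([256.0, 167.0, 293.0, 256.0], 0.93), ([429.0, 149.0, 514.0, 174.0], 0.92), ([131.0, 329.0, 215.0, 353.0], 0.7)]
```

Run:
```python
import cv2
a=cv2.imread('pics/top0.png')[80:290,125:405]; cv2.imwrite('pics/topc.png',cv2.resize(a,None,fx=2.8,fy=2.8,interpolation=3))
```

```text
(no output)
```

View pics/topc.png

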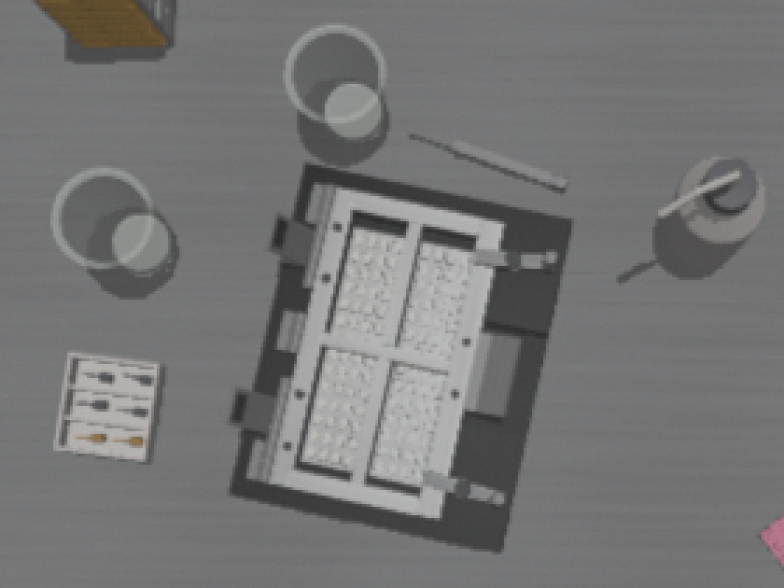

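View pics/scene0.png

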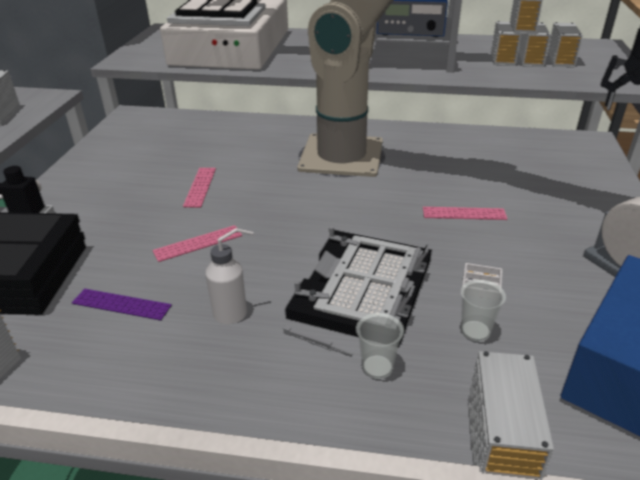

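Top crop: pallet with front rail to the right; right latch at crop (515,258), left latch (462,490), tab (493,373); back stops at left, tweezers at (490,160). The strips belonging to the job are the white ones under the lid; pink/purple ones are elsewhere on the bench.

```bash
cat >> h.py <<'E'
def cloud(n,d):
    c,f=cam(n); v,u=np.mgrid[:480,:640]; P=np.stack([(u-c['cx'])/f*d,(v-c['cy'])/f*d,d],-1)
    E=c['extrinsics']; return P@E[:3,:3].T+E[:3,3]
E
python3 - <<'E'
from h import *
from scipy.optimize import least_squares
d=np.load('top_d.npy'); W=cloud('top',d)
print('bench z',np.median(W[300:340,300:400,2]))
# crop points -> (u,v), model points
C=[((515,260),(-68,-88,41)),((462,489),(-68,88,41)),((570,217),(-105,-130,26)),((305,165),(105,-130,26)),((232,492),(105,130,26)),((502,552),(-105,130,26)),((503,223),(-55,-115,33)),((439,518),(-55,115,33)),((520,338),(-87,-30,44.5)),((503,417),(-87,30,44.5))]
uv=np.array([[125+a[0]/2.8,80+a[1]/2.8] for a,_ in C]); M=np.array([b for _,b in C],float)
def T(p,m):
    c,s=np.cos(p[2]),np.sin(p[2]); return np.array([p[0]+c*m[0]-s*m[1],p[1]+s*m[0]+c*m[1],m[2]])
f=lambda p:(np.array([proj('top',T(p,m)) for m in M])-uv).ravel()
r=least_squares(f,[480,100,1.6],loss='soft_l1'); print(r.x,np.round(f(r.x).reshape(-1,2),1).tolist())
p=r.x
m=(W[...,2]>12)&(W[...,2]<40)&(np.hypot(W[...,0]-p[0],W[...,1]-p[1])<175)&(d>0)
n,l,st,_=cv2.connectedComponentsWithStats(m.astype('u1')); k=1+np.argmax(st[1:,4]); Q=W[l==k]
c,s=np.cos(p[2]),np.sin(p[2]); L=(Q[:,:2]-p[:2])@np.array([[c,-s],[s,c]])
print('extent local',np.percentile(L,[0.3,99.7],axis=0), 'z med',np.median(Q[:,2]))
np.save('p.npy',p)
names=dict(pivL=(-68,88,41),pivR=(-68,-88,41),pinL=(-96,88,49),pinR=(-96,-88,49),tab=(-75,0,38),hinge=(80,0,30),recess=(-81,0,6))
for k,v in names.items(): print(k,np.round(T(p,v),1))
# pins: high points
for nm in('pivL','pivR'):
    q=T(p,names[nm]); mm=(np.hypot(W[...,0]-q[0],W[...,1]-q[1])<40)&(W[...,2]>47)&(W[...,2]<75)
    print(nm,mm.sum(),W[mm].mean(0) if mm.any() else '')
# others
for t,b in dict(cup_a=(228,87,263,128),cup_b=(141,142,185,177),bottle=(362,139,398,179)).items():
    w=W[b[1]:b[3],b[0]:b[2]].reshape(-1,3); w=w[w[:,2]>40]; print(t,w.min(0).round(),w.max(0).round())
E
```

```text
bench z -0.348316486333772
[529.5239532  110.50965788   1.37206004] [[-0.8, -0.7], [0.4, -0.4], [0.7, 0.6], [-0.4, -0.9], [-1.3, 1.1], [-0.4, 0.4], [0.2, -0.3], [0.1, 0.6], [0.4, -0.1], [0.5, -0.2]]
extent local [[-103.23819363 -129.47958101]
 [ 105.61065571  129.11523203]] z med 26.211165472878008
pivL [429.8  61.2  41. ]
pivR [602.4  26.5  41. ]
pinL [424.3  33.8  49. ]
pinR [596.8  -1.   49. ]
tab [514.7  37.   38. ]
hinge [545.3 188.9  30. ]
recess [513.5  31.1   6. ]
pivL 20 [422.84220104  35.79733125  59.49175714]
pivR 21 [599.40526345  -0.63672871  59.18393436]
cup_a [424.  -1.  40.] [762. 188. 949.]
cup_b [424.  -1.  40.] [652. 356. 949.]
bottle [ 424. -150.   40.] [658.  -1. 949.]
```

```bash
cat >> h.py <<'E'
from scipy.spatial.transform import Rotation as Ro
p=np.load('p.npy')
def T(m,p=p):
    c,s=np.cos(p[2]),np.sin(p[2]); return np.array([p[0]+c*m[0]-s*m[1],p[1]+s*m[0]+c*m[1],m[2]])
def loc(w,p=p):
    c,s=np.cos(p[2]),np.sin(p[2]); d=np.array(w[:2])-p[:2]; return np.array([c*d[0]+s*d[1],-s*d[0]+c*d[1],w[2]])
def shifts(*tips,st=None):
    "world TIP targets -> tool cm shifts from the present pose"
    s=st or ctrl.read_state(); R=Ro.from_euler('xyz',s['tool_rot']).as_matrix()
    tip=s['eef_pos']+R[:,2]*ctrl.finger_overhang
    for t in tips: print(np.round(R.T@(np.array(t)-tip)/10,2))
    return tip
E
python3 - <<'E'
from h import *
d=np.load('top_d.npy'); W=cloud('top',d)
for t,b in dict(cup_a=(228,87,263,128),cup_b=(141,142,185,177),bottle=(352,135,402,182)).items():
    w=W[b[1]:b[3],b[0]:b[2]].reshape(-1,3); w=w[(w[:,2]>35)&(w[:,2]<300)]; print(t,w.min(0).round(),w.max(0).round())
    if t=='bottle':
        for lo,hi in((40,90),(90,130),(130,150),(150,200)):
            q=w[(w[:,2]>lo)&(w[:,2]<hi)]
            if len(q): print(lo,len(q),q.min(0).round(),q.max(0).round(),q.mean(0).round())
print(ctrl.finger_overhang)
a=T((-119,70,230)); print(a,T((-119,-70,0)))
shifts((400,400,230),a)
E
```

```text
cup_a [690. 119.  35.] [762. 188.  92.]
cup_b [584. 281.  35.] [652. 356.  94.]
bottle [ 603. -152.   35.] [664. -71. 182.]
40 151 [ 603. -142.   40.] [648. -90.  90.] [ 611. -109.   66.]
90 478 [ 603. -152.   90.] [664. -89. 130.] [ 625. -117.  108.]
130 257 [ 617. -137.  130.] [ 651. -103.  149.] [ 633. -121.  143.]
150 103 [ 606. -123.  152.] [637. -71. 182.] [621. -96. 172.]
25.0
[437.40752575   7.67209765 230.        ] [574.65188557 -19.96819357   0.        ]
[-25.7  -14.61   0.13]
[-41.37 -50.77   0.13]
```

Request:
play_rows([
  [0.5,-4,-2.5,0,8],
  [1,-8.5,-5,0,16],
  [1,-13,-7.5,0,24],
  [1,-17,-10,0,32],
  [1,-21.5,-12.5,0,38],
  [1,-26,-15,0,38],
  [1,-28,-19,0,38],
  [1,-30,-24,0,38],
  [1,-32,-28.5,0,38],
  [1,-34,-33,0,38],
])

```text
clock: 2.2
eef_pos: [421.9, 199.9, 256.5]
tool_rot: [3.141, 0.0, 2.165]
force: [1.2, -0.1, 0.1]
width: 0.3
gripper_force: 0.0
```

Run:
```python
from h import *
s=ctrl.read_state(); print(s['clock'],s['eef_pos'],s['tool_rot'],s['force'],s['width'],s['qpos'])
shifts(T((-119,70,200))); print(ctrl.calibration('wrist'))
```

```text
2.2 [421.9420184  199.89460096 256.53535024] [3.14083848e+00 5.83399739e-05 2.16478780e+00] [ 1.20049382 -0.06612766  0.07856366] 0.29167086029718087 [-0.68186641  0.37755732  0.24323843  2.01430704 -0.12886449  0.76325625
  0.23212885]
[-16.79  -9.48   3.15]
{'vfov': 65.70646984690485, 'cx': 315.99345009930175, 'cy': 237.28271631335596, 'mount': array([[ 2.57741694e-04, -9.62343261e-01, -2.71837049e-01,
         6.90954481e+01],
       [ 9.99999964e-01,  2.26015721e-04,  1.48018745e-04,
        -1.12174941e-01],
       [-8.10053949e-05, -2.71837077e-01,  9.62343284e-01,
        -1.18389402e+02],
       [ 0.00000000e+00,  0.00000000e+00,  0.00000000e+00,
         1.00000000e+00]])}
```

Request:
play_rows([
  [1,-4,-2.5,0,0],
  [1,-8,-5,1,0],
  [1,-12,-7,2,0],
  [1,-15.5,-9,4,0],
  [1,-16.8,-9.5,7,0],
  [1,-16.8,-9.5,10,0],
  [1,-16.8,-9.5,13,0],
  [1,-16.8,-9.5,13,0],
])

```text
clock: 3.0
eef_pos: [435.2, 9.1, 123.9]
tool_rot: [-3.136, -0.003, 2.164]
force: [-0.7, 0.5, 0.2]
width: 0.1
gripper_force: 0.0
```

```bash
cat >> h.py <<'E'
def wproj(P,s):
    c,f=cam('wrist'); f=240/np.tan(np.radians(c['vfov']/2)); R=Ro.from_euler('xyz',s['tool_rot']).as_matrix()
    t=R.T@(np.array(P)-s['eef_pos']); M=c['mount']; q=M[:3,:3].T@(t-M[:3,3])
    th=np.arctan2(np.hypot(q[0],q[1]),q[2]); n=q[:2]/np.hypot(q[0],q[1])*th*f; return c['cx']+n[0],c['cy']+n[1]
E
python3 - <<'E'
from h import *
s=ctrl.read_state(); im,d=ctrl.get_image('wrist'); im=im[:,:,::-1].copy()
print(s['eef_pos'],s['tool_rot'])
R=Ro.from_euler('xyz',s['tool_rot']).as_matrix()
for q in [(-96,88,60.5),(-68,88,41.5),(-68,-88,41.5),(-87,-30,44.5),(-87,30,44.5),(-105,130,26)]:
    u,v=wproj(T(q),s); cv2.drawMarker(im,(int(u),int(v)),(0,0,255),0,10,1)
u,v=wproj(s['eef_pos']+25*R[:,2],s); cv2.drawMarker(im,(int(u),int(v)),(0,255,0),0,10,1); print(u,v)
cv2.imwrite('pics/w1.png',im); shifts(T((-119,70,46)))
E
```

```text
[435.17525593   9.08147718 123.88775821] [-3.13630342 -0.00327781  2.16383628]
316.1961402169849 301.8563895360611
[-0.21  0.04  5.44]
```

View pics/w1.png

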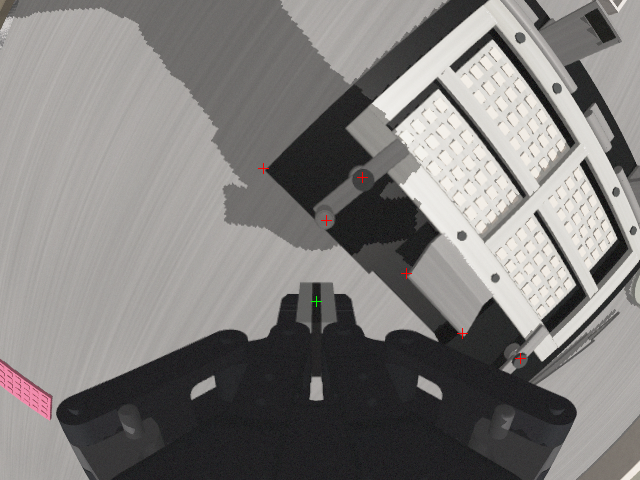

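Request:
play_rows([
  [1,0,0.2,2.7,0],
  [1,0,0.36,5.4,0],
  [1,0.6,0.36,5.4,0],
  [1,1.1,0.36,5.4,0],
  [1,1.6,0.05,5.4,0],
  [1,2.1,-0.25,5.4,0],
  [1,2.6,-0.4,5.4,0],
  [1,3.1,-0.45,5.4,0],
])

```text
clock: 3.85
eef_pos: [417.5, 32.6, 74.0]
tool_rot: [3.138, 0.002, 2.164]
force: [0.3, -2.0, 0.6]
width: 0.4
gripper_force: 0.8
```

Request:
play_rows([
  [1,0.4,0.03,0,0],
  [1,0.8,0.12,0,0],
  [1,1.2,0.25,0,0],
  [1,1.6,0.5,0,0],
  [1,1.9,0.7,0,0],
  [1,2.05,0.8,0,0],
  [1,2.05,0.8,0,0],
])

```text
clock: 4.55
eef_pos: [411.7, 54.5, 72.3]
tool_rot: [3.141, 0.0, 2.165]
force: [0.9, -0.0, 0.9]
width: -0.1
gripper_force: 0.4
```

Run:
```python
from h import *
s=ctrl.read_state(); im,d=ctrl.get_image('wrist'); im=im[:,:,::-1].copy()
print(s['eef_pos'],s['tool_rot'],s['force'])
R=Ro.from_euler('xyz',s['tool_rot']).as_matrix()
for ph in (1.3,1.65):
    u,v=wproj(T((-68-28*np.cos(ph),88+28*np.sin(ph),60.5)),s); cv2.drawMarker(im,(int(u),int(v)),(0,0,255),0,8,1)
cv2.imwrite('pics/w2.png',im); t=s['eef_pos']+25*R[:,2]; print(loc(t))
```

```text
[411.69439867  54.4695928   72.27782144] [3.14097503e+00 1.00921374e-04 2.16523694e+00] [ 0.92112678 -0.03004229  0.90150379]
[-78.19095349 104.43364107  47.27782633]
```

View pics/w2.png

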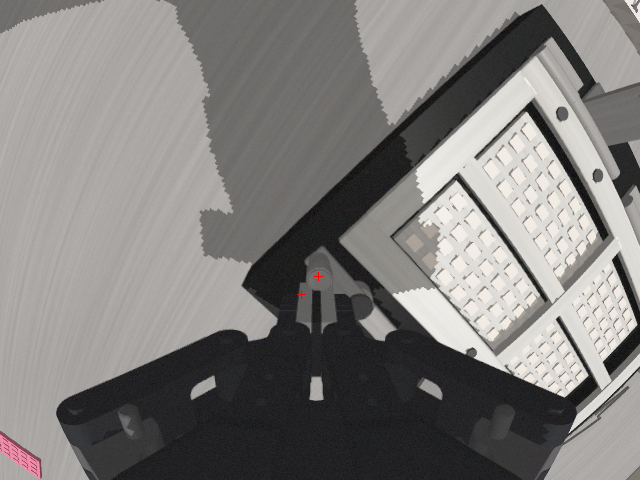

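Left latch pin sits at the 1.65 mark (318,276): fully out. Now the right one.

Request:
play_rows([
  [1,-0.8,0,0,0],
  [1,-1.2,0,-1,0],
  [1,-1.2,0,-3.5,0],
  [1,-1.2,0,-3.5,0],
])

```text
clock: 5.0
eef_pos: [418.9, 43.4, 108.8]
tool_rot: [3.14, 0.001, 2.164]
force: [0.8, -0.4, 0.3]
width: 0.1
gripper_force: 0.0
```

Run:
```python
from h import *
shifts(T((-109.7,-74.6,82)),T((-109.7,-74.6,47)))
# tool shifts per latch angle from start at (diag -39, lat 20)
for ph in (0,.2,.4,.6,.8,1,1.2,1.4,1.6):
    dg=28*(np.sin(ph)-np.cos(ph))/2**.5-11.5; la=28*(np.sin(ph)+np.cos(ph))/2**.5
    print(ph,'x %.2f y %.2f'%(-(la-20)/10,(dg+39)/10))
```

```text
[-13.63  10.36   0.22]
[-13.63  10.35   3.72]
0 x 0.02 y 0.77
0.2 x -0.33 y 1.20
0.4 x -0.59 y 1.70
0.6 x -0.75 y 2.23
0.8 x -0.80 y 2.79
1 x -0.74 y 3.35
1.2 x -0.56 y 3.88
1.4 x -0.29 y 4.36
1.6 x 0.08 y 4.79
```

Request:
play_rows([
  [1,-3.4,2.6,0,0],
  [1,-6.8,5.2,0,0],
  [1,-10.2,7.8,0,0],
  [1,-13,9.9,0,0],
  [1,-13.6,10.35,0.5,0],
  [1,-13.6,10.35,2.2,0],
  [1,-13.6,10.35,3.7,0],
  [1,-13.6,10.35,3.7,0],
])

```text
clock: 5.8
eef_pos: [577.0, -10.2, 67.6]
tool_rot: [-3.137, -0.004, 2.164]
force: [0.1, 0.8, 0.1]
width: 0.3
gripper_force: 0.0
```

Run:
```python
from h import *
s=ctrl.read_state(); print(s['force']); shifts(T((-109.7,-74.6,47)))
```

```text
[0.10944034 0.79808798 0.12459695]
[-0.36  0.25 -0.45]
```

Request:
play_rows([
  [1,0,0,-0.1,0],
  [1,0,0,-0.1,0],
])

```text
clock: 6.0
eef_pos: [579.9, -10.7, 71.8]
tool_rot: [3.141, 0.0, 2.165]
force: [0.2, 0.0, 0.2]
width: 0.2
gripper_force: 0.0
```

Run:
```python
from h import *
s=ctrl.read_state(); print(s['force']); shifts(T((-109.7,-74.6,47)))
```

```text
[0.15461642 0.0467067  0.18683657]
[-0.15  0.03 -0.02]
```

Request:
play_rows([
  [1,-0.15,0.4,0,0],
  [1,-0.15,0.8,0,0],
  [1,-0.5,1.2,0,0],
  [1,-0.7,1.7,0,0],
  [1,-0.9,2.2,0,0],
  [1,-0.95,2.8,0,0],
  [1,-0.9,3.3,0,0],
  [1,-0.7,3.85,0,0],
  [1,-0.45,4.35,0,0],
  [1,-0.15,4.7,0,0],
])

```text
clock: 7.0
eef_pos: [617.8, 11.6, 71.1]
tool_rot: [-3.136, 0.002, 2.164]
force: [-7.5, -11.3, 3.3]
width: -0.0
gripper_force: 6.2
```

Request:
play_rows([
  [1,0.1,0.1,0,0],
  [1,0.1,0.1,0,0],
])

```text
clock: 7.2
eef_pos: [617.8, 11.4, 71.1]
tool_rot: [-3.135, 0.003, 2.162]
force: [-6.2, -8.9, 3.5]
width: -0.3
gripper_force: 5.0
```

Run:
```python
from h import *
s=ctrl.read_state(); im,d=ctrl.get_image('wrist'); im=im[:,:,::-1].copy()
print(s['eef_pos'],s['tool_rot'],s['force'])
R=Ro.from_euler('xyz',s['tool_rot']).as_matrix()
for ph in (1.3,1.65):
    u,v=wproj(T((-68-28*np.cos(ph),-88-28*np.sin(ph),60.5)),s); cv2.drawMarker(im,(int(u),int(v)),(0,0,255),0,8,1); print(u,v)
cv2.imwrite('pics/w3.png',im); t=s['eef_pos']+25*R[:,2]; print(loc(t))
```

```text
[617.7610147   11.43247935  71.14214804] [-3.13548748e+00  2.70650337e-03  2.16203064e+00] [-6.15230991 -8.86862338  3.53611011]
339.86571115048105 325.0131866152572
359.61436793947814 311.0835643640532
[ -79.86236899 -106.00178261   46.14270551]
```

View pics/w3.png

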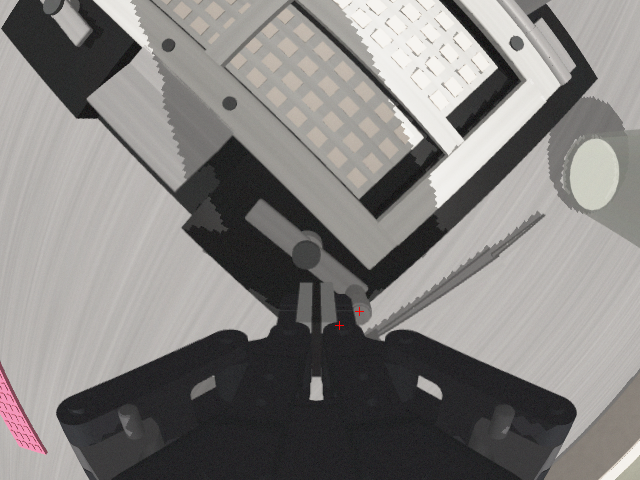

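Both latches fully out (right one at its stop). Back off and go to the recess.

Request:
play_rows([
  [1,0,-0.6,0,0],
  [1,0,-1.2,-0.5,0],
  [1,0,-2,-2.5,0],
  [1,0.5,-4,-4,0],
  [1,1,-6,-4,8],
  [1,1.5,-8,-4,16],
  [1,2,-8,-4,24],
  [1,2,-8,-4,32],
  [1,2,-8,-4,40],
  [1,2,-8,-4,45.3],
])

```text
clock: 8.25
eef_pos: [543.0, -11.2, 111.7]
tool_rot: [3.14, -0.001, 1.371]
force: [1.4, -0.1, -0.7]
width: 0.3
gripper_force: 0.0
```

Request:
play_rows([
  [1,0,0,0,0],
  [1,0,0,0,0],
])

```text
clock: 8.45
eef_pos: [542.7, -11.7, 111.4]
tool_rot: [3.141, -0.001, 1.377]
force: [-0.7, -0.8, -0.2]
width: -0.1
gripper_force: 0.0
```

Run:
```python
from h import *
s=ctrl.read_state(); print(s['force'],s['qpos'],s['tool_rot']); shifts(T((-114,0,85)),T((-114,0,16)))
```

```text
[-0.66612427 -0.82642636 -0.19348386] [-0.47787385  0.81708633  0.7304282   1.9545652  -0.84684689  0.70767234
  0.58803494] [ 3.14111155e+00 -6.85505045e-04  1.37713043e+00]
[ 0.34 -3.7   0.14]
[ 0.34 -3.71  7.04]
```

Request:
play_rows([
  [1,0.15,-1.2,0,0],
  [1,0.3,-2.5,0,0],
  [1,0.35,-3.7,0.5,0],
  [1,0.35,-3.7,2.5,0],
  [1,0.35,-3.7,4.5,0],
  [1,0.35,-3.7,6.2,0],
  [1,0.35,-3.7,7,0],
  [1,0.35,-3.7,7,0],
  [1,0.8,-3.7,7,0],
  [1,1.2,-3.7,7,0],
])

```text
clock: 9.45
eef_pos: [509.1, 6.9, 42.0]
tool_rot: [3.14, -0.001, 1.374]
force: [0.6, -0.6, -0.3]
width: -0.2
gripper_force: 0.0
```

Request:
play_rows([
  [1,0.2,0,0,0],
  [1,0.4,0,0,0],
  [1,0.5,0,0,0],
  [1,0.6,0,0,0],
  [1,0.7,0,0,0],
  [1,0.7,0,0,0],
])

```text
clock: 10.05
eef_pos: [509.8, 13.3, 41.3]
tool_rot: [-3.142, 0.0, 1.374]
force: [-0.8, 0.7, 0.2]
width: 0.0
gripper_force: 0.0
```

```bash
cat >> h.py <<'E'
def tipl():
    s=ctrl.read_state(); R=Ro.from_euler('xyz',s['tool_rot']).as_matrix()
    t=s['eef_pos']+25*R[:,2]; F=s['force']; c,sn=np.cos(p[2]),np.sin(p[2])
    print('t %.2f'%s['clock'],'tip local',loc(t).round(1),'F local',np.round([c*F[0]+sn*F[1],-sn*F[0]+c*F[1],F[2]],1)); return s
E
python3 - <<'E'
from h import *
s=tipl(); im,d=ctrl.get_image('wrist'); cv2.imwrite('pics/w4.png',im[:,:,::-1])
E
```

```text
t 10.05 tip local [-99.2   0.1  16.3] F local [0.5 1.  0.2]
```

View pics/w4.png

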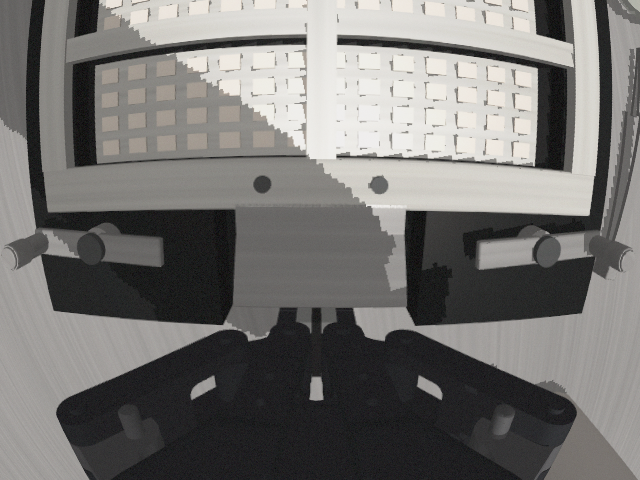

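Request:
play_rows([
  [1,0.1,0,0,0],
  [1,0.2,0,0,0],
  [1,0.3,0,0,0],
  [1,0.3,0,0,0],
])

```text
clock: 10.5
eef_pos: [509.9, 13.8, 41.3]
tool_rot: [3.141, 0.004, 1.372]
force: [-1.8, -5.6, 0.1]
width: -0.1
gripper_force: 3.2
```

```bash
python3 -c "
from h import *
tipl()"
```

```text
t 10.50 tip local [-98.8   0.1  16.3] F local [-5.9  0.6  0.1]
```

Request:
play_rows([
  [1,0,0,-0.2,0],
  [1,0.03,0,-0.4,0],
  [1,0.07,0,-0.7,0],
  [1,0.12,0,-1,0],
  [1,0.12,0,-1,0],
])

```text
clock: 11.0
eef_pos: [510.2, 14.9, 51.6]
tool_rot: [3.141, 0.004, 1.372]
force: [-1.6, -6.5, 0.5]
width: 0.1
gripper_force: 3.3
```

Run:
```python
from h import *
s=tipl(); im,d=ctrl.get_image('wrist'); im0=cv2.imread('pics/w4.png')
cv2.imwrite('pics/w5.png',im[:,:,::-1]); print(np.abs(im[:,:,::-1].astype(int)-im0)[150:300,200:440].mean())
```

```text
t 11.00 tip local [-97.6   0.1  26.6] F local [-6.7  0.3  0.5]
9.9275
```

View pics/w5.png

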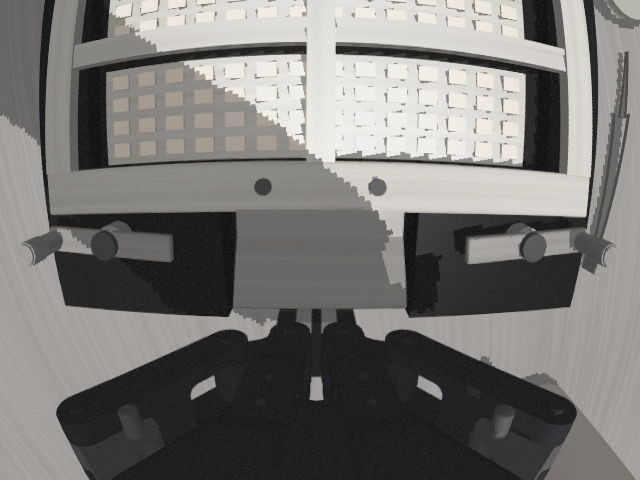

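Lid rises with the fingers (tab edge stays at row 308 while the nest shrinks away). Continue along the arc.

Request:
play_rows([
  [1,0.1,0,-0.6,0],
  [1,0.22,0,-1.2,0],
  [1,0.37,0,-1.8,0],
  [1,0.54,0,-2.4,0],
  [1,0.74,0,-3,0],
  [1,0.96,0,-3.5,0],
  [1,1.08,0,-3.8,0],
  [1,1.08,0,-3.8,0],
])

```text
clock: 11.85
eef_pos: [512.2, 24.9, 89.9]
tool_rot: [3.14, 0.004, 1.372]
force: [-1.9, -8.3, 2.6]
width: -0.1
gripper_force: 4.1
```

```bash
cat >> h.py <<'E'
def lid():
    "lid angle from the top camera: mean tab/lid geometry via depth points on lid plane within |y|<100"
    im,d=ctrl.get_image('scene'); W=cloud('scene',d).reshape(-1,3); W=W[d.ravel()>0]
    L=np.array([[0,0,0]]) if not len(W) else np.c_[(W[:,:2]-p[:2])@np.array([[np.cos(p[2]),-np.sin(p[2])],[np.sin(p[2]),np.cos(p[2])]]),W[:,2]]
    m=(np.abs(np.abs(L[:,1])-105)<8)&(L[:,0]>-60)&(L[:,0]<150)&(L[:,2]>20)&(L[:,2]<175)
    q=L[m]; a=np.arctan2(q[:,2]-30,80-q[:,0]); r=np.hypot(q[:,2]-30,80-q[:,0]); k=(r>60)&(r<135)
    print('lid pts',k.sum(),'angle med',np.median(a[k]).round(3),np.percentile(a[k],[20,80]).round(2))
E
python3 -c "
from h import *
s=tipl();lid()"
```

```text
t 11.85 tip local [-87.4   0.   64.9] F local [-8.5  0.3  2.6]
lid pts 811 angle med 0.294 [-0.05  0.33]
```

Request:
play_rows([
  [1,0.18,0,-0.6,0],
  [1,0.45,0,-1.2,0],
  [1,0.75,0,-1.8,0],
  [1,1.1,0,-2.4,0],
  [1,1.48,0,-3,0],
  [1,1.9,0,-3.6,0],
  [1,2.37,0,-4.2,0],
  [1,2.78,0,-4.7,0],
  [1,2.78,0,-4.7,0],
])

```text
clock: 12.8
eef_pos: [518.1, 53.1, 137.4]
tool_rot: [3.14, 0.003, 1.373]
force: [-2.2, -7.0, 5.5]
width: 0.1
gripper_force: 3.4
```

```bash
python3 -c "
from h import *
s=tipl();lid()"
```

```text
t 12.80 tip local [-5.860e+01 -1.000e-01  1.124e+02] F local [-7.3  0.8  5.5]
lid pts 768 angle med 0.627 [-0.04  0.65]
```

Request:
play_rows([
  [1,0.6,0,-0.75,0],
  [1,1.32,0,-1.44,0],
  [1,2.09,0,-2.09,0],
  [1,2.9,0,-2.69,0],
  [1,3.72,0,-3.24,0],
  [1,4.58,0,-3.74,0],
  [1,5.4,0,-4.1,0],
  [1,5.4,0,-4.1,0],
])

```text
clock: 13.65
eef_pos: [529.0, 110.5, 177.4]
tool_rot: [-3.141, -0.001, 1.377]
force: [-0.5, -0.1, -0.7]
width: 0.1
gripper_force: 0.2
```

```bash
python3 -c "
from h import *
s=tipl();lid()"
```

```text
t 13.65 tip local [-1.000e-01  6.000e-01  1.524e+02] F local [-0.2  0.4 -0.7]
lid pts 648 angle med 1.047 [-0.04  1.09]
```

Request:
play_rows([
  [1,0.7,0,-0.2,0],
  [1,1.4,0,-0.4,0],
  [1,2.1,0,-0.6,0],
  [1,2.8,0,-0.8,0],
  [1,3.5,0,-1,0],
  [1,4.1,0,-1,0],
  [1,4.6,0,-1,0],
  [1,5,0,-1,0],
  [1,5,0,-1,0],
])

```text
clock: 14.6
eef_pos: [538.5, 158.1, 187.1]
tool_rot: [-3.141, -0.0, 1.375]
force: [0.3, 1.0, -0.1]
width: 0.3
gripper_force: 0.1
```

```bash
python3 -c "
from h import *
s=tipl();lid()"
```

```text
t 14.60 tip local [ 48.5   0.6 162.1] F local [ 1.  -0.1 -0.1]
lid pts 614 angle med -0.031 [-0.05  1.44]
```

Request:
play_rows([
  [1,0.3,0,0,0],
  [1,0.6,0,0,0],
  [1,0.9,0,0,0],
  [1,1.2,0,0,0],
  [1,1.5,0,0,0],
  [1,1.7,0,0,0],
  [1,1.9,0,0,0],
  [1,2.1,0,0,0],
  [1,2.3,0,0,0],
  [1,2.4,0,0,0],
])

```text
clock: 15.65
eef_pos: [543.2, 181.2, 187.1]
tool_rot: [-3.141, 0.0, 1.374]
force: [-0.2, 0.3, -0.1]
width: 0.3
gripper_force: 0.0
```

```bash
sed -i 's/k=(r>60)&(r<135)/k=(r>60)\&(r<135)\&(a>.2)/' h.py; python3 -c "
from h import *
s=tipl();lid()"
```

```text
t 15.65 tip local [ 72.    0.6 162.1] F local [ 0.3  0.3 -0.1]
lid pts 85 angle med 1.637 [1.63 1.64]
```

Request:
play_rows([
  [1,0.2,0,0,0],
  [1,0.4,0,0,0],
  [1,0.6,0,0,0],
  [1,0.8,0,0,0],
  [1,1.0,0,0,0],
  [1,1.0,0,0,0],
  [1,1.0,0,0,0],
])

```text
clock: 16.4
eef_pos: [545.2, 190.7, 187.3]
tool_rot: [-3.142, 0.0, 1.374]
force: [-0.1, -0.4, 0.1]
width: -0.1
gripper_force: 0.0
```

```bash
python3 -c "
from h import *
s=tipl();lid()"
```

```text
t 16.40 tip local [ 81.7   0.5 162.3] F local [-0.4  0.   0.1]
lid pts 142 angle med 1.909 [1.89 1.94]
```

Lid is over (~1.92). Retreat forward and up, then check.

Request:
play_rows([
  [1,-1,0,0,0],
  [1,-3,0,-0.5,0],
  [1,-6,0,-2,0],
  [1,-10,0,-4,0],
  [1,-14,0,-6,0],
  [1,-17,0,-7,0],
  [1,-18,0,-7,0],
  [1,-18,0,-7,0],
  [1,-18,0,-7,0],
])

```text
clock: 17.35
eef_pos: [509.8, 15.6, 256.5]
tool_rot: [-3.14, -0.001, 1.375]
force: [-0.2, 1.1, -0.3]
width: -0.2
gripper_force: 0.0
```

Run:
```python
from h import *
s=tipl(); lid(); im,d=ctrl.get_image('scene'); a=im[200:400,180:520,::-1]; cv2.imwrite('pics/end.png',cv2.resize(a,None,fx=2.3,fy=2.3,interpolation=3))
```

```text
t 17.35 tip local [-96.9   0.6 231.5] F local [ 1.   0.4 -0.3]
lid pts 141 angle med 1.908 [1.89 1.94]
```

View pics/end.png

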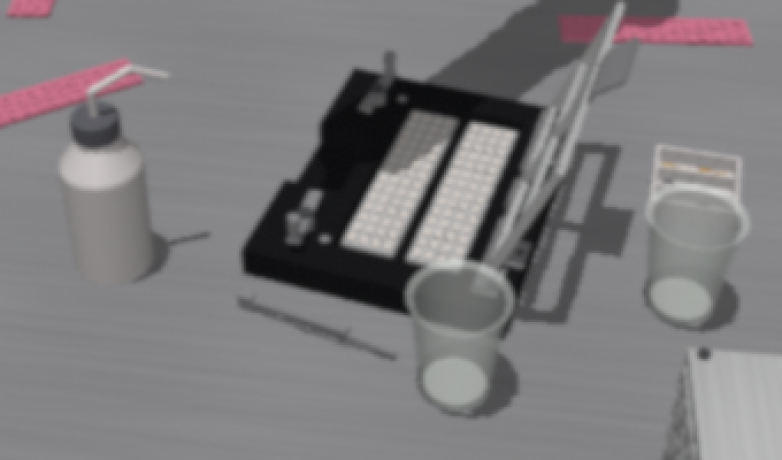

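The picture shows the lid resting open on its stops, both strips in the nest at crop (400,185) and (465,195), and both latches turned out. The cups, tray, tweezers and bottle have not moved.

```bash
python3 -c "
from cell import ctrl
print(ctrl.finish_job())"
```

```text
the job is handed in; nothing more can be done
None
```

The job is handed in: both latches are turned fully out, the lid rests open on its back stops at about 1.9 rad, both strips lie in the nest, and the final picture shows nothing else on the bench moved; it took about 17.5 s of the 64 s allowed.

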